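# Open the descaler bottle's push-and-turn cap

### The job

Get the descaler ready for the coffee machine: stand the square bottle upright, all the way down, in the one empty cell of the black caddy, where it cannot turn. Then press its safety cap down and, while pressing, twist it counter-clockwise until it comes free, and lift it off. Finish while still holding the cap in the gripper about 10 cm straight above the standing bottle, and leave the three other things in the caddy standing in their cells.

Things in the scene. Friction and masses are not known exactly. Their poses are not given: they have to be found in the camera images.
- bottle: White square descaler bottle, 0.5 kg, standing loose on the worktop: body 64 x 64 mm with rounded corners and a slightly narrower foot, shoulder 112 to 134 mm up, 173 mm high to the top of the cap. Origin: centre of its underside; z up, x and y square to its sides. Can be carried by the locked cap. In the cell it can twist 7 degrees either way before the walls hold it.
- cap: Grey round ribbed push-and-turn cap, 54 mm across, 30 mm tall, 40 g, a free part. Origin: centre of its underside (locked: 143 mm above the bottle's underside, on its axis); z up. Three inner lugs hook under the neck; a spring (5 N, rising to 12 N) pushes it up. As it stands it turns only 3 degrees and cannot be pulled off.
- caddy: Black plastic caddy fixed to the worktop at any yaw, 152 x 152 mm, 50 mm high, with 2 x 2 square cells of 70 x 70 mm clear, walls 4 mm, floor 5 mm thick. Origin: centre of its underside; x and y along its walls. Cell centres lie at (+-37, +-37) mm. The cell at (+37, +37) mm is empty. Seen from the robot, the coffee machine stands close behind the caddy and the bottle.
- empty_cell (a point): Centre of the floor of the caddy's empty cell, 5 mm above the worktop; axes as the caddy's.
- neck (a point): Top of the neck on the bottle's axis, 158 mm above its underside (inside the cap). To open: press the cap down at least 4 mm (9 N; it bottoms at 8 mm), keep it down and turn it counter-clockwise seen from above. From 40 degrees of turn relative to the bottle it lifts straight off; at 80 degrees it meets a stop, so aim for about 60.
- tamper: Coffee tamper with a wooden knob, 58 mm across, 79 mm tall, standing in a cell of the caddy. Origin: centre of its underside.
- measure_glass: Clear small tumbler, 52 mm across, 70 mm tall, standing in a cell of the caddy. Origin: centre of its underside.
- shaker: Grey shaker with a domed top, 44 mm across, 90 mm tall, standing in a cell of the caddy. Origin: centre of its underside.
Things that resemble listed ones, but are neither listed nor needed, are in the scene too. What is meant by the cap is not blue, and is the larger of those in its own colour.

How it is judged:
On the way:
1. the bottle stands upright on the floor of the empty cell with its cap still on (horizontal distance between bottle and empty_cell below 0.012 m and height (world z) of bottle below 0.01 m and angle between bottle's own z axis and vertical below 0.1 rad and z of cap in the frame of bottle below 0.148 m), for 0.2 s.
At the end, for the whole second after the job is handed in: The bottle stands upright (0.1 rad) at rest on the floor of the formerly empty cell (within 12 mm of its centre, at most 5 mm up); the fingers hold the cap still, 50 to 200 mm above its place on the bottle, within 45 mm of the bottle's axis, not touching the bottle (horizontal distance between bottle and empty_cell below 0.012 m and height (world z) of bottle below 0.01 m and angle between bottle's own z axis and vertical below 0.1 rad and linear speed of each of bottle, cap below 0.03 m/s and z of cap in the frame of bottle between 0.193 and 0.343 m and horizontal distance between cap and neck below 0.045 m and contact force between the fingers and cap above 1 N and contact force between cap and bottle below 0.2 N); the arm keeps its last pose, push and grip.
It fails at once if a thing in another cell of the caddy is knocked over or taken out (distance of any of tamper, measure_glass, shaker from where it was at the start of the episode above 0.05 m or angle between any of tamper, measure_glass, shaker's own z axis and vertical above 0.6 rad).
It also fails if it takes over 51 s, if anything falls off the work surface, if the arm or the gripper's body presses on something with over 40 N, if the wrist force passes 120 N, or if a joint passes its speed limit or range.

### The arm

A 7-joint arm with a two-finger parallel gripper is mounted at the origin on a cart in front of the work surface, level with it; the furniture and walls round the work are solid. World frame = base frame: x ahead of the robot, y to its left, z up, the work surface at z = 0. Lengths are in m, angles in rad, forces in N, time in s.
With the tool pointing down it reaches from about 0.4 to 0.85 m from the base axis. Payload 10.4 kg.
Tool frame: the origin (TCP) lies on the centre line of the jaws, within the pads' length; the fingertips stand 14 mm ahead of it and the grasp point (between the pads) lies 5 mm behind it (manip.tip_reach is the distance from the TCP to the fingertips, in m); z points along the fingers, y is the line along which they close (so a half turn about z gives the same grasp; the last joint's range is limited). The gripper opens to 85 mm and grips with 20 to 120 N. Pads are 22 mm wide; open, the fingers measure 114 mm over their backs; the gripper's body (76 mm by 85 mm) begins 54 mm behind the grasp point. The pads swing forward as they close: fully open they stand 13 mm farther back than shut.
Start: joints at [1.285, 0.332, -0.065, 1.46, 0.022, 1.35, -0.088], TCP at [0.162, -0.604, 0.218] pointing down, gripper open.
Joint ranges: [-2.6, 2.6], [-0.5, 2.12], [-1.47, 1.34], [0.16, 2.42], [-1.27, 4.41], [0.06, 2.06], [-2.6, 2.6]. Speed limits (rad/s): [2.22, 2.22, 2.79, 2.79, 3.14, 3.14, 3.14].

### API

Orientations are given as a unit quaternion [x, y, z, w].
In Python, from workcell import manip gives the robot as it stands.
- The arm moves only by the shell command python3 -m pendant 'ROWS' [FORCE]. ROWS is JSON, a list of rows, each a list of 7 numbers: the shift along the tool's x, y, z in units of 50 mm (1.0 is 50 mm), then the turn, a rotation vector about the tool's x, y, z in units of 8 degrees (1.0 is 8 degrees), then the opening, from -1 (shut) to 1 (fully open), so that 0 is half open. In form: [[dx, dy, dz, ax, ay, az, jaw], ...]. A call has exactly 10 rows; each row is the pose to reach, as a shift and turn from the pose commanded when the call began, along the tool's axes at that moment; what a row does not reach only later rows make up. A row lasts 1/8 s, in which the tool goes at most 62.5 mm and 10.7 degrees, less where a joint would pass 70% of its speed; a pose out of reach is approached as far as the arm can. A call with a gripper value outside its range is refused whole. The fingers move at their own pace and stop on an object; FORCE is the grip in N (left out, the last holds). Time passes only in rows, so rows that repeat a pose let the fingers close, or fill a call up. It gives the time, the measured TCP pose, the force, the opening and the grip force at its end, in the units of the state.
- manip.get_obs(): the state, without advancing time (a new reading comes with each control period).
- manip.camera(name): name is "scene" or "top" or "wrist"; returns (picture, depth): 420x560x3 uint8, red, green, blue; 420x560 float32, m along the optical axis (not along the pixel's ray), 0 where there is no reading.
- manip.get_calibration(name): a dict with "fx", "fy", "cx", "cy" (pixels), "D" ([k1, k2, p1, p2, k3] as OpenCV has them; the pictures are not rectified), "xyz" and "orientation" of the camera in the world. Camera axes: x right, y up, looking along -z (the intrinsics and any distortion apply to the point x, -y, -z); pixel columns grow to the right and rows downward; lengths in m; the calibration is good to about 2 mm. A picture is of the moment at which its call begins: read the wrist's pose just before it. get_calibration takes no time and is no camera call; for the wrist camera it gives the pose at the moment of the call.
- manip.hand_in(): hands the job in; it is judged then, once.
Trained networks look in the newest picture that a camera, given by its name, has taken for a name from the list of things; names that differ only in an ending like _2 or _b are one class to them, and where a whole thing is asked for, a point or a joint stands for the part that bears it (a point fixed in the world has none). Each returns a list of dicts, best first, with "p" (0 to 1); they miss things now and then, are a little off and sometimes report something else, mostly with a low value. They report only what shows in the picture. A call takes as long as a camera call. They do not tell look-alikes from the thing itself.
- manip.find_in(thing, camera): "box" ([left, top, right, bottom] in pixels, round what is visible of it).
- manip.trace(thing, camera): "pixels" (420x560 bool, what is visible of it) and "box" ([left, top, right, bottom] in pixels, round what is visible of it).
- manip.tip_of(thing, camera): "pixel" ([column, row] in pixels: a listed point, or the origin of a listed thing).
The state is a dict: "clock": time; "joint_pos": joint angles; "joint_velocities": joint speeds; "tau": joint torques, N m; "position": TCP position; "ee_rot": TCP orientation; "ft_force": force on the tool from outside, world axes, zero at the start; "torque": the same for the moment, N m; "grip_width": opening from 0.0 (shut) to 1.0 (fully open); "grasp_force": force on a finger pad.
Only numpy, scipy, OpenCV 4.12 (cv2) and the standard library are available. Lean on these libraries where they do the work, as an engineer would, in place of code of your own. Each camera call takes 0.05 s, during which the arm holds its last target. There are 200 camera calls.

## Working session

There is one attempt and no reset: what is moved stays moved. The work goes in short steps, Python scripts to look and compute and a shell command to move; the robot and the scene stay as the last step left them, time stands still between calls to the robot, and variables do not carry over. Pictures are saved under pics/ and viewed, at most 10 in all, crops included, and the job is handed in when it is done.

```bash
mkdir -p pics; ls
cat > h.py <<'E'
import numpy as np, cv2
from scipy.spatial.transform import Rotation as R
from workcell import manip
def cloud(cal,depth):
    h,w=depth.shape
    v,u=np.mgrid[0:h,0:w]
    return px2w(cal,np.stack([u,v],-1).reshape(-1,2),depth.ravel()).reshape(h,w,3)
def px2w(cal,px,d):
    K=np.array([[cal['fx'],0,cal['cx']],[0,cal['fy'],cal['cy']],[0,0,1]])
    n=cv2.undistortPoints(np.asarray(px,float).reshape(-1,1,2),K,np.array(cal['D'],float)).reshape(-1,2)
    d=np.asarray(d,float).reshape(-1,1)
    p=np.hstack([n[:,:1]*d,-n[:,1:]*d,-d])
    return R.from_quat(cal['orientation']).apply(p)+np.array(cal['xyz'])
E
python3 - <<'E'
from h import *
print(manip.get_obs())
ims=[]
for c in ["scene","top"]:
    cal=manip.get_calibration(c); im,d=manip.camera(c); np.savez(f'{c}.npz',im=im,d=d); print(c,cal)
    cv2.imwrite(f'pics/{c}.png',im[:,:,::-1])
    P=cloud(cal,d)
    for t in ["bottle","cap","caddy","tamper","measure_glass","shaker"]:
        for r in manip.trace(t,c)[:4]:
            m=r['pixels']&(d>0); q=P[m]
            if len(q): print(t,round(r['p'],2),np.round(r['box']),np.round(np.median(q,0),3),np.round(q.min(0),3),np.round(q.max(0),3))
E
```

```text
pics
{'clock': 0.0, 'joint_pos': array([ 1.28538587,  0.33285026, -0.0646707 ,  1.46096787,  0.02161309,
        1.34991238, -0.08846578]), 'joint_velocities': array([ 1.03404904e-03, -5.92964698e-04, -5.56277954e-04, -3.39677620e-04,
        3.41342160e-04, -1.26672950e-04,  4.49255305e-05]), 'tau': array([ 1.88302402e-03, -6.25444651e+01,  5.01976430e-02, -3.91601801e+01,
        1.61922741e-02,  9.88638669e-03,  9.31311945e-06]), 'position': array([ 0.16223697, -0.60315157,  0.2170167 ]), 'ee_rot': array([ 9.91376464e-01,  1.31042692e-01, -1.39585187e-04, -7.07470015e-04]), 'ft_force': array([-0.30032614, -0.621736  , -0.30935397]), 'torque': array([ 0.02794503, -0.02743519, -0.01582262]), 'grasp_force': 0.0, 'grip_width': 1.0014964944176874}
scene {'fx': 507.49726152803606, 'fy': 507.49726152803606, 'cx': 282.23916612493, 'cy': 204.53020177609108, 'D': array([-0.0958217,  0.       ,  0.       ,  0.       ,  0.       ]), 'xyz': array([0.02512776, 0.43581745, 0.66434616]), 'orientation': array([-0.15213011,  0.41263603,  0.84256817, -0.31091288])}
bottle 0.87 [218. 233. 263. 307.] 
[... 1096 characters left out ...]
0.67 [187. 200. 219. 239.] [0.461 0.003 0.115] [ 0.433 -0.018 -0.003] [0.514 0.059 0.164]
cap 0.94 [177. 207. 205. 234.] [0.473 0.022 0.173] [ 0.447 -0.004 -0.001] [0.521 0.08  0.178]
cap 0.77 [243. 171. 267. 192.] [ 0.571 -0.102  0.03 ] [ 0.545 -0.128 -0.001] [ 0.598 -0.075  0.035]
caddy 0.72 [292. 174. 364. 244.] [ 0.504 -0.286  0.01 ] [ 0.429 -0.359 -0.002] [ 0.607 -0.193  0.077]
tamper 0.88 [331. 180. 350. 205.] [ 0.544 -0.305  0.018] [ 0.516 -0.342  0.002] [ 0.579 -0.283  0.087]
measure_glass 0.68 [303. 182. 323. 206.] [ 0.543 -0.232  0.069] [ 0.522 -0.257  0.005] [ 0.568 -0.211  0.078]
shaker 0.6 [305. 214. 323. 232.] [ 0.472 -0.236  0.085] [ 0.453 -0.27   0.002] [ 0.501 -0.219  0.097]
```

Run:
```python
from h import *
a=cv2.imread('pics/scene.png')[140:320,190:400]; b=cv2.imread('pics/top.png')[150:260,160:380]
a=cv2.resize(a,(400*a.shape[1]//a.shape[0]*0+380,326)); b=cv2.resize(b,(400,200))
o=np.zeros((330,790,3),np.uint8); o[:326,:380]=a; o[:200,390:]=b
cv2.imwrite('pics/crop.png',o)
cal=manip.get_calibration('top'); z=np.load('top.npz'); P=cloud(cal,z['d'])
import numpy as np
# caddy walls: z 0.045..0.055 in box
for name,box,lo,hi in [('caddy',[285,165,372,252],.042,.056),('shoulder',[175,195,225,245],.100,.130),('cap',[175,195,225,245],.165,.185),('body',[175,195,225,245],.02,.100)]:
    q=P[box[1]:box[3],box[0]:box[2]].reshape(-1,3); q=q[(q[:,2]>lo)&(q[:,2]<hi)]
    print(name,len(q),np.round(q.mean(0),4),cv2.minAreaRect((q[:,:2]*1000).astype(np.float32)))
z=np.load('scene.npz');cal=manip.get_calibration('scene'); P=cloud(cal,z['d'])
for name,box,lo,hi in [('caddy',[265,150,390,245],.042,.054),('shoulder',[210,200,275,315],.115,.14),('cap',[210,200,275,315],.165,.185),('body',[210,200,275,315],.02,.100)]:
    q=P[box[1]:box[3],box[0]:box[2]].reshape(-1,3); q=q[(q[:,2]>lo)&(q[:,2]<hi)]
    print(name,len(q),np.round(q.mean(0),4),cv2.minAreaRect((q[:,:2]*1000).astype(np.float32)))
```

```text
caddy 1283 [ 0.5121 -0.2738  0.049 ] ((512.4903564453125, -276.0980224609375), (160.34632873535156, 161.41751098632812), 2.9202511310577393)
shoulder 320 [0.4681 0.0106 0.1169] ((474.7503662109375, 23.887187957763672), (64.12228393554688, 64.32969665527344), 50.37612533569336)
cap 569 [0.4749 0.0228 0.1734] ((475.4020080566406, 22.764198303222656), (52.79109191894531, 51.612308502197266), 0.6818555593490601)
body 125 [ 0.459  -0.0015  0.0638] ((471.8641357421875, 0.41073036193847656), (37.28077697753906, 79.16747283935547), 88.09984588623047)
caddy 1452 [ 0.5    -0.2617  0.0479] ((509.89801025390625, -277.19140625), (162.7869873046875, 164.8072052001953), 2.8630385398864746)
shoulder 692 [0.4607 0.0338 0.122 ] ((468.8157653808594, 25.168373107910156), (61.37639236450195, 59.12379455566406), 50.9136848449707)
cap 732 [0.4687 0.0257 0.1725] ((471.0601806640625, 22.891223907470703), (53.91271209716797, 54.22160339355469), 71.52690887451172)
body 1690 [0.4649 0.0155 0.0542] ((523.5081787109375, -45.46073913574219), (109.5921401977539, 235.34915161132812), 51.79100036621094)
```

View pics/scene.png

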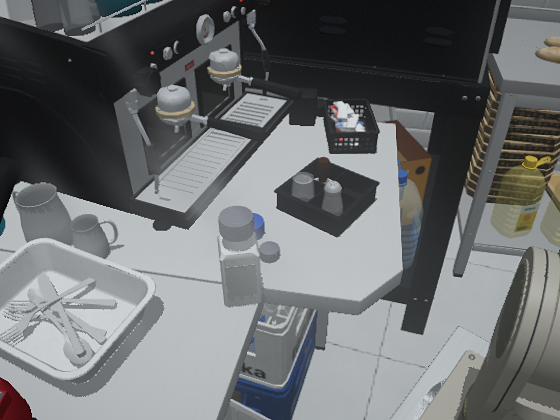

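View pics/crop.png

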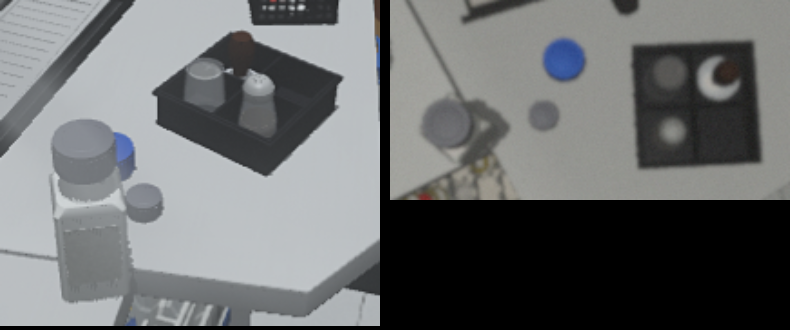

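The scene view shows the bottle at about (238,255). There are three cap candidates: the large grey one on the bottle at (237,222), a blue one at (258,225) and a smaller grey one at (269,252). The one meant is the large grey cap on the bottle: it isn't blue, and its 54 mm width makes it the larger of the two grey ones. The enlarged crop confirms this. The caddy is at (327,195), and its empty cell is the one nearest the robot on the right.

```bash
python3 - <<'E'
from h import *
c=manip.get_calibration('wrist'); o=manip.get_obs()
r=R.from_quat(o['ee_rot']); print('wristcam in tool',r.inv().apply(np.array(c['xyz'])-o['position']),(r.inv()*R.from_quat(c['orientation'])).as_matrix().round(2))
H=np.zeros((14,22))
for n in ['scene','top']:
    z=np.load(n+'.npz'); P=cloud(manip.get_calibration(n),z['d'])[z['d']>0]
    i=((P[:,0]-.2)/.04).astype(int); j=((P[:,1]+.6)/.04).astype(int)
    ok=(P[:,0]>.2)&(P[:,1]>-.6)&(i<14)&(j<22)&(P[:,2]<.6)
    np.maximum.at(H,(i[ok],j[ok]),P[ok,2])
print('cols y from -.6 step .04');
for k in range(14): print('%.2f'%(.2+.04*k),(H[k]*100).astype(int))
E
python3 -m pendant '[[0.9,-0.6,-0.8,0,0,0,1],[1.8,-1.3,-1.5,0,0,0,1],[2.7,-1.9,-2,0,0,0,1],[3.6,-2.5,-2,0,0,0,1],[4.5,-3.1,-2,0,0,0,1],[5.4,-3.7,-2,0,0,0,1],[6.2,-4.3,-2,0,0,0,1],[6.5,-4.5,-2,0,0,0,1],[6.5,-4.5,-2,0,0,0,1],[6.5,-4.5,-2,0,0,0,1]]'
```

```text
wristcam in tool [ 8.02389819e-02  9.66979053e-05 -1.56278960e-01] [[-0.    0.95  0.31]
 [ 1.    0.   -0.  ]
 [-0.    0.31 -0.95]]
cols y from -.6 step .04
0.20 [36  0  0  0  0  0  0  0  0  0  0  0  0  0  0  0  0  0  0  0  0  0]
0.24 [0 0 0 0 0 0 0 0 0 0 0 0 0 0 0 0 0 0 0 0 0 0]
0.28 [0 0 0 0 0 0 0 0 0 0 0 0 0 0 0 0 0 0 0 0 0 0]
0.32 [0 0 0 0 0 0 0 0 0 0 0 0 0 0 0 0 0 0 0 0 0 0]
0.36 [0 0 0 0 0 0 0 0 0 0 0 0 0 0 0 0 0 0 0 0 0 0]
0.40 [ 0  0  0  0  0  0  5  5  5  5  4  0  0  0  0 12  0  0  0  0  0  0]
0.44 [ 0  0  0  0  0  4  5  5  9  9  5  0  2  2 17 17 17  0  0  0  0  0]
0.48 [ 0  0  0  0  0  0  5  5  9  9  5  0  2  2 17 17 17  0  0  0  6  6]
0.52 [ 0  6  6  0  0  0  8  8  7  7  5  3  3  0  0  0  0  0  6  6  6 37]
0.56 [ 6  6  6  6  0  0  5  8  7  7 19  3  3  2  0  0  0  0  6  2  0  3]
0.60 [ 6  7  7  6  0  0  0  0  0  0 20 20  9  9  9  9  0  0  6  6  2  3]
0.64 [ 7  7  7  6  0 19 19  0  0  9 19 20  9  9 35 35  0  0  6  6  3  3]
0.68 [ 7  7  6  0  0  0 20 19  9  9  9 20 22 35 37 38 38  0  0  6  3  3]
0.72 [ 8  8  8  9  9  9 20 20  9 31 36 37 38 38 38 38 38  7  8  7  5  2]
clock: 1.95
position: [0.4166, -0.3036, 0.3177]
ee_rot: [0.992, 0.13, -0.0, 0.0]
ft_force: [0.1, -0.6, 0.2]
grip_width: 1.003
grasp_force: 0.0
```

```bash
cat > cad.py <<'E'
from h import *
from scipy.optimize import minimize
def fit(P,lo,hi,c0,rad):
    q=P.reshape(-1,3); q=q[(q[:,2]>lo)&(q[:,2]<hi)&(np.hypot(*(q[:,:2]-c0).T)<rad)]
    return q
E
python3 - <<'E'
from cad import *
cal=manip.get_calibration('wrist'); im,d=manip.camera('wrist'); np.savez('w1.npz',im=im,d=d)
cv2.imwrite('pics/w1.png',im[:,:,::-1]); P=cloud(cal,d)
np.savez('w1.npz',im=im,d=d,P=P)
q=fit(P,.044,.054,[.51,-.277],.13); print(len(q),q.mean(0),cv2.minAreaRect((q[:,:2]*1000).astype(np.float32)))
# fit wall pattern: walls centred at -74,0,74 (4 thick)
def cost(p):
    a=p[2]; c,s=np.cos(a),np.sin(a); x=(q[:,:2]-p[:2])@np.array([[c,-s],[s,c]])
    g=np.abs(np.abs(x)[...,None]-np.array([0,.074])).min(-1).min(-1)
    out=np.maximum(np.abs(x).max(1)-.076,0)
    return np.minimum(np.maximum(g-.002,0)+out,.01).mean()
best=min((minimize(cost,[.511+i,-.2765+j,np.radians(2.9+k)],method='Nelder-Mead',options=dict(xatol=1e-5,fatol=1e-8)) for i in(-.004,0,.004) for j in(-.004,0,.004) for k in(-2,0,2)),key=lambda r:r.fun)
x,y,a=best.x; print('caddy',x,y,np.degrees(a),best.fun)
v=R.from_euler('z',a).apply([-.037,-.037,0]); print('cell',x+v[0],y+v[1])
f=fit(P,0,.012,np.array([x+v[0],y+v[1]]),.05); print('floor',len(f),np.median(f,0) if len(f) else 0)
E
```

```text
3648 [ 0.51751276 -0.27466646  0.04922783] ((511.3332214355469, -277.92181396484375), (160.9290313720703, 161.00738525390625), 2.782363176345825)
caddy 0.5117546656332084 -0.2776850976166253 3.0833417198420507 0.0016160807949894339
cell 0.47679840293242426 -0.3166217088969328
floor 2510 [ 0.47864618 -0.31385349  0.00540583]
```

View pics/w1.png

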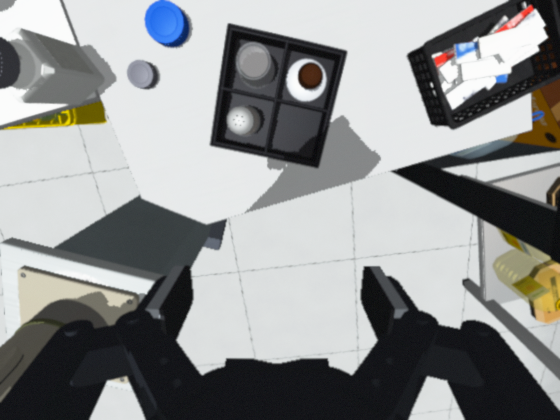

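The wrist view shows the caddy at (280,95), with its empty cell at lower right (298,130). That matches the fit. Next I'll go over to the bottle.

```bash
python3 -m pendant '[[0.2,-0.9,0,0,0,0,1],[0.5,-1.8,0,0,0,0,1],[0.8,-2.7,0.1,0,0,0,1],[1.1,-3.6,0.2,0,0,0,1],[1.3,-4.5,0.3,0,0,0,1],[1.5,-5.4,0.36,0,0,0,1],[1.7,-6.05,0.36,0,0,0,1],[1.7,-6.05,0.36,0,0,0,1],[1.7,-6.05,0.36,0,0,0,1],[1.7,-6.05,0.36,0,0,0,1]]'
python3 - <<'E'
from cad import *
cal=manip.get_calibration('wrist'); im,d=manip.camera('wrist')
cv2.imwrite('pics/w2.png',im[:,:,::-1]); P=cloud(cal,d)
c0=np.array([.473,.023])
q=fit(P,.168,.18,c0,.04); print('cap',len(q),q.mean(0),cv2.minEnclosingCircle((q[:,:2]*1000).astype(np.float32)),cv2.minAreaRect((q[:,:2]*1000).astype(np.float32)))
for lo,hi in [(.1,.125),(.06,.125),(.11,.135)]:
    q=fit(P,lo,hi,c0,.06); print('sh',len(q),cv2.minAreaRect((q[:,:2]*1000).astype(np.float32)))
for r in manip.trace('cap','wrist')[:3]:
    m=r['pixels']&(d>0); print(r['p'],r['box'],np.median(P[m],0))
o=manip.get_obs(); print(o['position'],o['joint_pos'].round(2))
E
```

```text
clock: 3.25
position: [0.4213, 0.0108, 0.2997]
ee_rot: [0.992, 0.13, -0.0, -0.0]
ft_force: [-0.1, 0.6, 0.3]
grip_width: 0.995
grasp_force: 0.0
cap 2558 [0.4744885  0.02199598 0.17357671] ((473.5169982910156, 21.764209747314453), 27.528623580932617) ((474.14495849609375, 22.205852508544922), (52.99481201171875, 53.276485443115234), 16.049692153930664)
sh 745 ((473.49884033203125, 21.775833129882812), (64.27647399902344, 64.44430541992188), 49.54205322265625)
sh 745 ((473.49884033203125, 21.775833129882812), (64.27647399902344, 64.44430541992188), 49.54205322265625)
sh 745 ((473.49884033203125, 21.775833129882812), (64.27647399902344, 64.44430541992188), 49.54205322265625)
0.82 [360.7, 66.7, 407.0, 108.5] [ 0.56962927 -0.10246432  0.03046992]
0.77 [249.1, 114.3, 309.8, 169.7] [0.47482307 0.02217862 0.17357554]
0.7 [334.7, 120.6, 368.0, 149.3] [ 0.49812303 -0.07748003  0.02177927]
[0.4212938  0.01136156 0.29972561] [ 0.63 -0.15 -0.67  1.79 -0.09  1.47 -1.34]
```

View pics/w2.png

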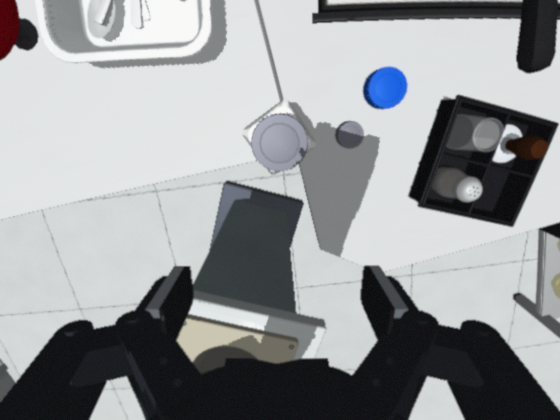

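The wrist view shows the bottle with its large grey cap at (279,142), the blue cap at (386,88) and the small grey one at (350,134). The cap axis is at (0.474, 0.022), its top at 0.1736, and the bottle yaw is about 49.7°. Now I'll grasp it.

```bash
python3 -m pendant '[[0.6,0.05,0,0,0,0,1],[1.07,0.07,0.3,0,0,0,1],[1.07,0.07,0.9,0,0,0,1],[1.07,0.07,1.5,0,0,0,1],[1.07,0.07,2.0,0,0,0,1],[1.07,0.07,2.4,0,0,0,1],[1.07,0.07,2.65,0,0,0,1],[1.07,0.07,2.72,0,0,0,1],[1.07,0.07,2.72,0,0,0,1],[1.07,0.07,2.72,0,0,0,1]]' 60
python3 -m pendant '[[0,0,0,0,0,0,0.3],[0,0,0,0,0,0,0],[0,0,0,0,0,0,-0.5],[0,0,0,0,0,0,-1],[0,0,0,0,0,0,-1],[0,0,0,0,0,0,-1],[0,0,0,0,0,0,-1],[0,0,0,0,0,0,-1],[0,0,0,0,0,0,-1],[0,0,0,0,0,0,-1]]' 60
```

```text
clock: 4.6
position: [0.4743, 0.0228, 0.1645]
ee_rot: [0.991, 0.131, 0.001, 0.0]
ft_force: [-0.4, 0.1, -1.0]
grip_width: 1.002
grasp_force: 0.0
clock: 5.85
position: [0.4738, 0.0229, 0.1638]
ee_rot: [0.991, 0.131, -0.0, 0.0]
ft_force: [-0.1, -0.1, 1.7]
grip_width: 0.001
grasp_force: 0.0
```

The gripper shut without holding anything, so I'll look again.

```bash
cat > look.py <<'E'
from cad import *
import sys
n=sys.argv[1]
o=manip.get_obs(); print(o['position'],o['joint_pos'].round(2),o['grip_width'])
A=[]
for c,b in [('scene',(130,340,170,410)),('wrist',None)]:
    cal=manip.get_calibration(c); im,d=manip.camera(c); np.savez(c+'_n.npz',im=im,d=d,P=cloud(cal,d))
    A.append(cv2.resize(im[b[0]:b[1],b[2]:b[3],::-1] if b else im[:,:,::-1],(396,330)))
cv2.imwrite(f'pics/{n}.png',np.hstack(A))
E
python3 look.py miss
```

```text
[0.47384059 0.02286115 0.16377841] [ 0.58  0.1  -0.75  1.88  0.07  1.19 -1.5 ] 0.0007956478436102036
```

View pics/miss.png

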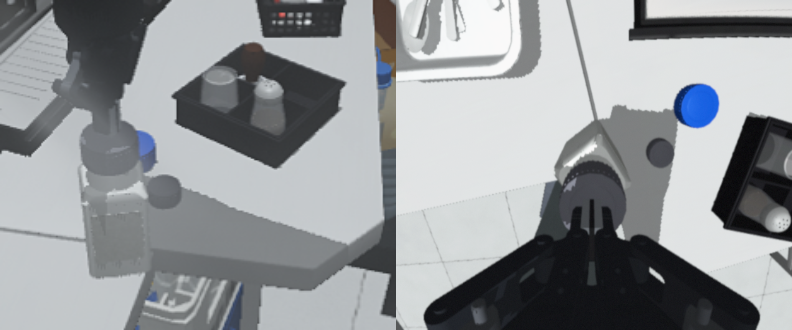

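Run:
```python
from cad import *
print(manip.tip_reach)
for n in ('scene','wrist'):
    P=np.load(n+'_n.npz')['P']
    for lo,hi in [(.13,.145),(.145,.16),(.16,.17),(.17,.18),(.18,.19),(.19,.2),(.2,.21)]:
        q=fit(P,lo,hi,np.array([.474,.022]),.06); 
        if len(q)>5: print(n,lo,len(q),q[:,:2].min(0).round(3),q[:,:2].max(0).round(3),q.mean(0).round(4))
P=np.load('wrist_n.npz')['P']
q=fit(P,.1,.125,np.array([.474,.022]),.06); print(cv2.minAreaRect((q[:,:2]*1000).astype(np.float32)))
```

```text
0.014
scene 0.13 76 [0.446 0.013] [0.482 0.049] [0.4594 0.0332 0.135 ]
scene 0.145 253 [0.444 0.004] [0.489 0.051] [0.4566 0.0364 0.1525]
scene 0.16 188 [0.443 0.005] [0.494 0.05 ] [0.4573 0.0368 0.1651]
scene 0.17 488 [ 0.445 -0.004] [0.5   0.049] [0.4665 0.0274 0.1732]
scene 0.18 64 [0.46  0.013] [0.476 0.037] [0.4649 0.0265 0.1861]
scene 0.19 86 [0.46  0.015] [0.477 0.038] [0.4661 0.0299 0.195 ]
scene 0.2 88 [0.46  0.014] [0.476 0.039] [0.4655 0.0293 0.2048]
wrist 0.13 12 [0.491 0.014] [0.501 0.042] [0.4977 0.0301 0.1446]
wrist 0.145 543 [ 0.476 -0.001] [0.501 0.049] [0.4962 0.0282 0.1529]
wrist 0.16 569 [ 0.468 -0.004] [0.502 0.05 ] [0.4947 0.0278 0.1655]
wrist 0.17 3961 [ 0.451 -0.005] [0.501 0.049] [0.483  0.0242 0.1733]
wrist 0.18 330 [0.477 0.012] [0.487 0.037] [0.4833 0.0251 0.1863]
wrist 0.19 581 [0.477 0.011] [0.487 0.038] [0.4826 0.0252 0.1951]
wrist 0.2 684 [0.477 0.011] [0.487 0.038] [0.4827 0.0251 0.2049]
((473.97637939453125, 22.324356079101562), (63.89421844482422, 64.43983459472656), 49.94934844970703)
```

```bash
python3 -m pendant '[[0,0,-0.5,0,0,0,-1],[0,0,-1,0,0,0,-1],[0,0,-1,0,0,0,-1],[0,0,-1,0,0,0,-1],[0,0,-1,0,0,0,-1],[0,0,-1,0,0,0,-1],[0,0,-1,0,0,0,-1],[0,0,-1,0,0,0,-1],[0,0,-1,0,0,0,-1],[0,0,-1,0,0,0,-1]]'
cat > tip.py <<'E'
from cad import *
o=manip.get_obs(); print(o['position'],o['grip_width'])
for n in ('scene','wrist'):
    cal=manip.get_calibration(n); im,d=manip.camera(n); P=cloud(cal,d)
    q=fit(P,.178,.3,o['position'][:2],.075); h,e=np.histogram(q[:,2],np.arange(.178,.28,.006)); print(n,dict(zip(e.round(3),h)))
    if len(q): print(q[q[:,2]<q[:,2].min()+.008].mean(0), q[:,2].min())
E
python3 tip.py
python3 -m pendant '[[0,0,0,0,0,0,0],[0,0,0,0,0,0,1],[0,0,0,0,0,0,1],[0,0,0,0,0,0,1],[0,0,0,0,0,0,1],[0,0,0,0,0,0,1],[0,0,0,0,0,0,1],[0,0,0,0,0,0,1],[0,0,0,0,0,0,1],[0,0,0,0,0,0,1]]' 
python3 tip.py
```

```text
clock: 7.2
position: [0.4739, 0.0228, 0.2138]
ee_rot: [0.991, 0.131, 0.0, 0.0]
ft_force: [0.1, 0.5, 0.6]
grip_width: 0.001
grasp_force: 0.0
[0.47387582 0.02284368 0.21379475] 0.0006238493384624158
scene {np.float64(0.178): np.int64(0), np.float64(0.184): np.int64(0), np.float64(0.19): np.int64(0), np.float64(0.196): np.int64(0), np.float64(0.202): np.int64(0), np.float64(0.208): np.int64(0), np.float64(0.214): np.int64(0), np.float64(0.22): np.int64(0), np.float64(0.226): np.int64(20), np.float64(0.232): np.int64(39), np.float64(0.238): np.int64(64), np.float64(0.244): np.int64(63), np.float64(0.25): np.int64(61), np.float64(0.256): np.int64(58), np.float64(0.262): np.int64(30), np.float64(0.268): np.int64(48), np.float64(0.274): np.int64(124)}
[0.46641885 0.02675268 0.2322022 ] 0.2278503413789929
wrist {np.float64(0.178): np.int64(0), np.float64(0.184): np.int64(0), np.float64(0.19): np.int64(0), np.float64(0.196): np.int64(0), np.float64(0.202): np.int64(0), np.float64(0.208): np.int64(0), np.float64(0.214): np.int64(0), np.float64(0.22): np.int64(0), np.float64(0.226): np.int64(19
[... 1056 characters left out ...]
float64(0.274): np.int64(95)}
[0.47307138 0.01342819 0.24410146] 0.2394736116154323
wrist {np.float64(0.178): np.int64(0), np.float64(0.184): np.int64(0), np.float64(0.19): np.int64(0), np.float64(0.196): np.int64(0), np.float64(0.202): np.int64(0), np.float64(0.208): np.int64(0), np.float64(0.214): np.int64(0), np.float64(0.22): np.int64(0), np.float64(0.226): np.int64(0), np.float64(0.232): np.int64(0), np.float64(0.238): np.int64(147), np.float64(0.244): np.int64(525), np.float64(0.25): np.int64(690), np.float64(0.256): np.int64(817), np.float64(0.262): np.int64(875), np.float64(0.268): np.int64(905), np.float64(0.274): np.int64(944)}
[0.47608553 0.02400027 0.24483496] 0.23986370092084325
```

The real fingertips sit about 28 mm higher than the stated tool frame says (shut: TCP+14 mm). I'll grasp 34 mm lower to allow for it.

```bash
python3 -m pendant '[[0,0.06,0.5,0,0,0,1],[0,0.06,1.0,0,0,0,1],[0,0.06,1.4,0,0,0,1],[0,0.06,1.6,0,0,0,1],[0,0.06,1.68,0,0,0,1],[0,0.06,1.68,0,0,0,1],[0,0.06,1.68,0,0,0,0.3],[0,0.06,1.68,0,0,0,0],[0,0.06,1.68,0,0,0,-0.5],[0,0.06,1.68,0,0,0,-1]]' 70
python3 -m pendant '[[0,0,0,0,0,0,-1],[0,0,0,0,0,0,-1],[0,0,0,0,0,0,-1],[0,0,-0.1,0,0,0,-1],[0,0,-0.3,0,0,0,-1],[0,0,-0.7,0,0,0,-1],[0,0,-1.2,0,0,0,-1],[0,0,-1.8,0,0,0,-1],[0,0,-2.2,0,0,0,-1],[0,0,-2.2,0,0,0,-1]]' 70
```

```text
clock: 9.9
position: [0.475, 0.0204, 0.1303]
ee_rot: [0.991, 0.131, 0.0, -0.0]
ft_force: [-0.4, 2.2, 5.3]
grip_width: 0.609
grasp_force: 73.0
clock: 11.15
position: [0.4751, 0.0198, 0.2408]
ee_rot: [0.991, 0.131, 0.001, 0.0]
ft_force: [1.1, -0.6, -7.1]
grip_width: 0.605
grasp_force: 75.0
```

```bash
python3 -m pendant '[[-0.1,0.4,-0.4,0,0,-0.4,-1],[-0.3,1.1,-0.5,0,0,-1,-1],[-0.5,1.9,-0.5,0,0,-1.6,-1],[-0.7,2.7,-0.5,0,0,-2.2,-1],[-0.9,3.5,-0.5,0,0,-2.9,-1],[-1.1,4.3,-0.5,0,0,-3.6,-1],[-1.35,5.1,-0.5,0,0,-4.3,-1],[-1.55,5.9,-0.5,0,0,-4.9,-1],[-1.68,6.4,-0.5,0,0,-5.3,-1],[-1.72,6.56,-0.5,0,0,-5.42,-1]]'
python3 -m pendant '[[0,0,0,0,0,0,-1],[0,0,0,0,0,0,-1],[0,0,0,0,0,0,-1],[0,0,0,0,0,0,-1],[0,0,0,0,0,0,-1],[0,0,0,0,0,0,-1],[0,0,0,0,0,0,-1],[0,0,0,0,0,0,-1],[0,0,0,0,0,0,-1],[0,0,0,0,0,0,-1]]'
python3 look.py carry
python3 - <<'E'
from cad import *
o=manip.get_obs(); print(o['position'],np.degrees(2*np.arctan2(o['ee_rot'][1],o['ee_rot'][0])))
c=o['position'][:2]
for n in ('scene','wrist'):
    P=np.load(n+'_n.npz')['P']
    for lo,hi in [(.13,.16),(.16,.19),(.19,.22),(.22,.255),(.262,.285),(.285,.3)]:
        q=fit(P,lo,hi,c,.07); 
        if len(q)>20: print(n,lo,len(q),q[:,:2].min(0).round(4),q[:,:2].max(0).round(4),cv2.minAreaRect((q[:,:2]*1000).astype(np.float32)))
E
```

```text
clock: 12.4
position: [0.4755, -0.3207, 0.2628]
ee_rot: [0.873, 0.487, -0.001, -0.001]
ft_force: [0.6, 0.9, -7.6]
grip_width: 0.607
grasp_force: 76.1
clock: 13.65
position: [0.4768, -0.3191, 0.2649]
ee_rot: [0.873, 0.488, 0.0, 0.0]
ft_force: [0.0, 0.5, -7.2]
grip_width: 0.612
grasp_force: 76.1
[ 0.47681625 -0.31912853  0.2648502 ] [ 0.92  0.23 -0.49  1.51  0.11  1.43 -0.12] 0.6123154192003456
[ 0.47677523 -0.31911044  0.26481626] 58.41582238308911
scene 0.13 404 [ 0.4408 -0.3495] [ 0.5035 -0.284 ] ((458.4844055175781, -303.8338317871094), (83.13058471679688, 45.73511505126953), 45.661766052246094)
scene 0.16 560 [ 0.4404 -0.3488] [ 0.5054 -0.2836] ((459.5145568847656, -303.0232238769531), (83.2763671875, 47.70038604736328), 42.823184967041016)
scene 0.19 592 [ 0.4401 -0.3498] [ 0.5058 -0.2832] ((459.3751220703125, -303.442138671875), (84.8395004272461, 46.38628005981445), 44.68632507324219)
scene 0.22 899 [ 0.4395 -0.3488] [ 0.5047 -0.2819] ((473.26702880859375, -314.8668212890625), (65.52748107910156, 64.83812713623047), 3.047977924346924)
scene 0.262 227 [ 0.4444 -0.3309] [ 0.4975 
[... 478 characters left out ...]
404785156, -300.873046875), (38.14767837524414, 81.97161865234375), 50.3598518371582)
wrist 0.19 665 [ 0.4461 -0.3424] [ 0.5095 -0.2858] ((490.109619140625, -301.192138671875), (38.56670379638672, 82.5349349975586), 50.1607780456543)
wrist 0.22 3837 [ 0.443  -0.3484] [ 0.5096 -0.2858] ((476.099365234375, -318.59259033203125), (64.48487091064453, 62.99601364135742), 3.2503297328948975)
wrist 0.262 373 [ 0.457  -0.3266] [ 0.5043 -0.2917] ((484.75982666015625, -303.39337158203125), (19.533994674682617, 55.86845779418945), 57.573883056640625)
wrist 0.285 1794 [ 0.4468 -0.3348] [ 0.5137 -0.2919] ((485.55865478515625, -305.0234069824219), (21.607563018798828, 78.97976684570312), 58.21452331542969)
```

View pics/carry.png

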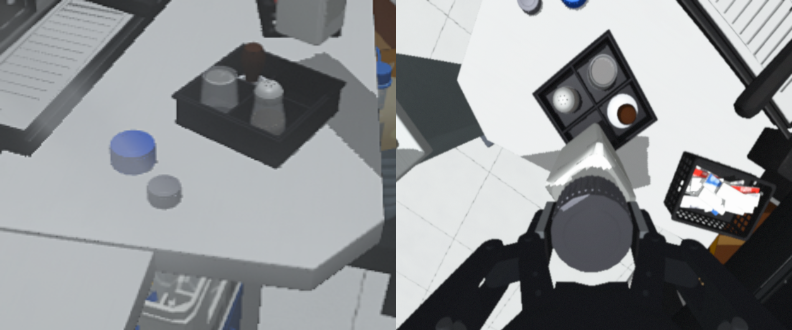

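The bottle hangs upright over the cell, yawed to the caddy. In the wrist half it is at (593,230), and the empty cell is hidden beneath it. I'll cross-check the caddy fit per camera before lowering.

Run:
```python
from cad import *
from scipy.optimize import minimize
def wall(P):
    q=fit(P,.046,.053,[.5115,-.277],.12)
    def cost(p):
        a=p[2]; c,s=np.cos(a),np.sin(a); x=(q[:,:2]-p[:2])@np.array([[c,-s],[s,c]])
        g=np.abs(np.abs(x)[...,None]-np.array([0,.074])).min(-1).min(-1)
        return np.minimum(g,.006).mean()
    b=min((minimize(cost,[.511+i,-.277+j,np.radians(2.9+k)],method='Nelder-Mead') for i in(-.003,0,.003) for j in(-.003,0,.003) for k in(-1,1)),key=lambda r:r.fun)
    v=R.from_euler('z',b.x[2]).apply([-.037,-.037,0]); return len(q),b.x[:2].round(4),np.degrees(b.x[2]).round(2),(b.x[:2]+v[:2]).round(4),b.fun
for n in ('scene','top'): print(n,wall(cloud(manip.get_calibration(n),np.load(n+'.npz')['d'])))
print('w1',wall(np.load('w1.npz')['P'])); print('wnow',wall(np.load('wrist_n.npz')['P']))
cal=manip.get_calibration('top'); im,d=manip.camera('top'); P=cloud(cal,d)
q=fit(P,.22,.26,np.array([.4768,-.3166]),.07); print('top bottle',len(q),cv2.minAreaRect((q[:,:2]*1000).astype(np.float32)))
```

```text
scene (1070, array([ 0.5087, -0.2751]), np.float64(3.1), array([ 0.4737, -0.3141]), np.float64(0.0027630391782578604))
top (1127, array([ 0.5121, -0.2754]), np.float64(3.05), array([ 0.4771, -0.3143]), np.float64(0.002305427078839086))
w1 (3503, array([ 0.5116, -0.2777]), np.float64(3.08), array([ 0.4766, -0.3166]), np.float64(0.0021055068976894354))
wnow (3631, array([ 0.5116, -0.277 ]), np.float64(2.95), array([ 0.4765, -0.3159]), np.float64(0.0020460819797903326))
top bottle 436 ((478.93328857421875, -295.4673156738281), (31.775951385498047, 69.87284851074219), 74.86990356445312)
```

```bash
python3 -m pendant '[[0.03,-0.01,0.3,0,0,0,-1],[0.03,-0.01,0.7,0,0,0,-1],[0.03,-0.01,1.1,0,0,0,-1],[0.03,-0.01,1.4,0,0,0,-1],[0.03,-0.01,1.55,0,0,0,-1],[0.03,-0.01,1.65,0,0,0,-1],[0.03,-0.01,1.75,0,0,0,-1],[0.03,-0.01,1.85,0,0,0,-1],[0.03,-0.01,1.95,0,0,0,-1],[0.03,-0.01,2.0,0,0,0,-1]]'
python3 -m pendant '[[0,0,0.06,0,0,0,-1],[0,0,0.12,0,0,0,-1],[0,0,0.18,0,0,0,-1],[0,0,0.24,0,0,0,-1],[0,0,0.3,0,0,0,-1],[0,0,0.36,0,0,0,-1],[0,0,0.42,0,0,0,-1],[0,0,0.48,0,0,0,-1],[0,0,0.54,0,0,0,-1],[0,0,0.58,0,0,0,-1]]'
```

```text
clock: 15.05
position: [0.4771, -0.3175, 0.1645]
ee_rot: [0.873, 0.488, -0.0, -0.0]
ft_force: [-0.3, -0.4, -7.1]
grip_width: 0.605
grasp_force: 76.0
clock: 16.3
position: [0.4771, -0.3176, 0.1357]
ee_rot: [0.873, 0.488, -0.0, 0.0]
ft_force: [-1.6, 1.8, 4.0]
grip_width: 0.613
grasp_force: 77.1
```

```bash
python3 -m pendant '[[0,0,0.02,0,0,0,-1],[0,0,0.04,0,0,0,-1],[0,0,0.06,0,0,0,-1],[0,0,0.08,0,0,0,-1],[0,0,0.08,0,0,0,-1],[0,0,0.08,0,0,0,-1],[0,0,0.08,0,0,0,-1],[0,0,0.08,0,0,0,-1],[0,0,0.08,0,0,0,-1],[0,0,0.08,0,0,0,-1]]' 90
python3 look.py seat
python3 - <<'E'
from cad import *
c=np.array([.4768,-.3166])
for n in ('scene','wrist'):
    P=np.load(n+'_n.npz')['P']
    for lo,hi in [(.06,.09),(.09,.125),(.1,.15)]:
        q=fit(P,lo,hi,c,.048); 
        if len(q)>20: print(n,lo,len(q),np.round(np.percentile(q[:,2],[2,50,98]),4),cv2.minAreaRect((q[:,:2]*1000).astype(np.float32)))
E
```

```text
clock: 17.55
position: [0.4778, -0.3179, 0.1331]
ee_rot: [0.873, 0.488, 0.0, 0.001]
ft_force: [-2.7, 1.6, 6.9]
grip_width: 0.603
grasp_force: 94.8
[ 0.47780272 -0.3178993   0.13308741] [ 0.91  0.32 -0.48  1.69  0.16  1.17 -0.16] 0.6028390546188481
scene 0.06 470 [0.0607 0.0758 0.0893] ((459.37054443359375, -302.51031494140625), (83.35381317138672, 46.817020416259766), 46.05722427368164)
scene 0.09 674 [0.091  0.1106 0.1247] ((473.9650573730469, -314.2870788574219), (64.80198669433594, 64.2979965209961), 3.7607946395874023)
scene 0.1 814 [0.101  0.1217 0.1474] ((474.1795959472656, -314.1269836425781), (64.59251403808594, 64.23298645019531), 4.11651086807251)
wrist 0.06 691 [0.0605 0.0767 0.0895] ((490.8947448730469, -299.5322265625), (38.28150177001953, 82.2513427734375), 50.06358337402344)
wrist 0.09 2893 [0.092  0.1196 0.1249] ((476.6044921875, -316.6748046875), (64.70879364013672, 62.162628173828125), 3.3594982624053955)
wrist 0.1 4519 [0.1022 0.1245 0.1484] ((476.6044921875, -316.6748046875), (64.70879364013672, 62.162628173828125), 3.3594982624053955)
```

View pics/seat.png

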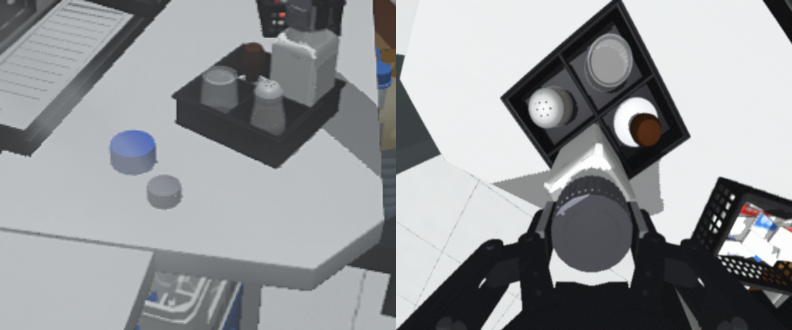

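The bottle is in the cell, centred to about 1 mm, and the neighbours are still standing. The force rises like the spring. I'll press harder, then twist.

```bash
python3 -m pendant '[[0,0,0.02,0,0,0,-1],[0,0,0.04,0,0,0,-1],[0,0,0.06,0,0,0,-1],[0,0,0.08,0,0,0,-1],[0,0,0.1,0,0,0,-1],[0,0,0.11,0,0,0,-1],[0,0,0.12,0,0,0,-1],[0,0,0.12,0,0,0,-1],[0,0,0.12,0,0,0,-1],[0,0,0.12,0,0,0,-1]]' 90
```

```text
clock: 18.9
position: [0.4783, -0.3181, 0.128]
ee_rot: [0.873, 0.488, 0.001, 0.002]
ft_force: [-4.2, 3.0, 12.9]
grip_width: 0.601
grasp_force: 95.8
```

```bash
python3 -m pendant '[[0,0,0.03,0,0,0,-1],[0,0,0.04,0,0,-0.8,-1],[0,0,0.04,0,0,-2,-1],[0,0,0.04,0,0,-3.2,-1],[0,0,0.04,0,0,-4.4,-1],[0,0,0.04,0,0,-5.6,-1],[0,0,0.04,0,0,-6.8,-1],[0,0,0.04,0,0,-7.8,-1],[0,0,0.04,0,0,-8.4,-1],[0,0,0.04,0,0,-8.4,-1]]' 90
python3 - <<'E'
from h import *
o=manip.get_obs(); print(np.degrees(2*np.arctan2(o['ee_rot'][1],o['ee_rot'][0])),o['torque'],o['joint_pos'].round(2))
E
```

```text
clock: 20.15
position: [0.479, -0.3184, 0.1279]
ee_rot: [0.457, 0.89, -0.001, 0.003]
ft_force: [-7.9, 4.5, 28.2]
grip_width: 0.599
grasp_force: 97.5
125.67665905542499 [1.02748943 1.63577571 0.00228327] [ 1.05  0.36 -0.66  1.69  0.24  1.17  0.95]
```

```bash
python3 -m pendant '[[0,0,-0.05,0,0,0,-1],[0,0,-0.1,0,0,0,-1],[0,0,-0.16,0,0,0,-1],[0,0,-0.22,0,0,0,-1],[0,0,-0.28,0,0,0,-1],[0,0,-0.34,0,0,0,-1],[0,0,-0.4,0,0,0,-1],[0,0,-0.45,0,0,0,-1],[0,0,-0.5,0,0,0,-1],[0,0,-0.5,0,0,0,-1]]' 90
```

```text
clock: 21.4
position: [0.4779, -0.3176, 0.1495]
ee_rot: [0.457, 0.89, 0.0, 0.001]
ft_force: [0.4, 0.1, 2.9]
grip_width: 0.603
grasp_force: 94.7
```

The bottle's weight isn't on the wrist, so the cap is free. Now I'll lift it to about 10 cm.

```bash
python3 -m pendant '[[0,0,-0.2,0,0,0,-1],[0,0,-0.4,0,0,0,-1],[0,0,-0.6,0,0,0,-1],[0,0,-0.8,0,0,0,-1],[0,0,-1.0,0,0,0,-1],[0,0,-1.25,0,0,0,-1],[0,0,-1.5,0,0,0,-1],[0,0,-1.72,0,0,0,-1],[0,0,-1.72,0,0,0,-1],[0,0,-1.72,0,0,0,-1]]' 90
python3 look.py end
python3 - <<'E'
from cad import *
c=np.array([.4768,-.3166])
for n in ('scene','wrist'):
    P=np.load(n+'_n.npz')['P']
    for lo,hi in [(.09,.125),(.155,.175),(.23,.29)]:
        q=fit(P,lo,hi,c,.05)
        if len(q)>20: print(n,lo,len(q),np.round(np.percentile(q[:,2],[2,50,98]),4),cv2.minAreaRect((q[:,:2]*1000).astype(np.float32)))
E
```

```text
clock: 22.65
position: [0.477, -0.3175, 0.2344]
ee_rot: [0.457, 0.889, -0.0, -0.0]
ft_force: [-0.5, -0.1, -0.7]
grip_width: 0.606
grasp_force: 94.3
[ 0.4769795  -0.31751271  0.2344404 ] [ 1.07  0.28 -0.67  1.55  0.17  1.38  1.  ] 0.6058589656705364
scene 0.09 696 [0.0909 0.1112 0.1247] ((472.811767578125, -315.0943908691406), (65.0604019165039, 63.00837707519531), 4.896771430969238)
scene 0.155 240 [0.1556 0.1638 0.174 ] ((471.8631896972656, -313.7104797363281), (41.669490814208984, 38.53102111816406), 31.89482879638672)
scene 0.23 997 [0.2477 0.2723 0.2885] ((475.4346618652344, -313.3719177246094), (65.3824691772461, 58.20873260498047), 73.47494506835938)
wrist 0.09 1381 [0.093  0.1214 0.1249] ((474.4707336425781, -318.37896728515625), (64.27734375, 64.28437805175781), 4.7321600914001465)
wrist 0.155 1260 [0.1571 0.1635 0.1738] ((471.197998046875, -313.9374694824219), (44.965213775634766, 31.282329559326172), 36.31196594238281)
wrist 0.23 14198 [0.2534 0.2771 0.2888] ((476.5868835449219, -313.64923095703125), (62.70100402832031, 57.01383972167969), 73.35836791992188)
```

View pics/end.png

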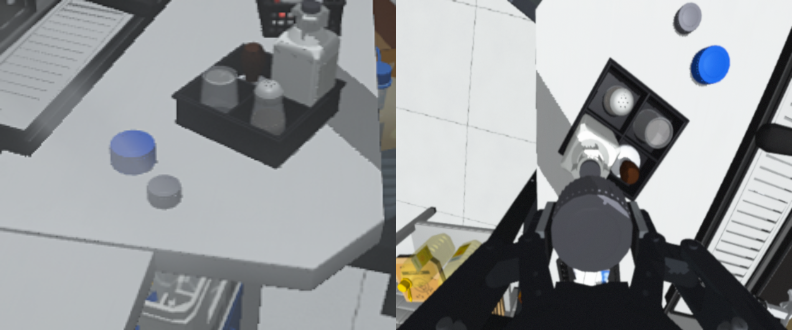

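The bottle stands in its cell with the neck bare, its top at about 0.163 m, which means it is seated. The cap is in the gripper above it at (593,230), and the other three things are still standing. Handing in.

```bash
python3 -c "
from workcell import manip
print(manip.hand_in())"
```

```text
the job is handed in; nothing more can be done
None
```

The job is handed in at about 23 s, with no verdict returned: the bottle stands all the way down in the formerly empty cell, the cap was pressed, twisted free and is held about 10 cm above it, and the tamper, glass and shaker are still standing; one first grasp closed on nothing because the fingertips sit about 28 mm higher than stated.

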